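# Damp check of the under-sink shelf with a moisture meter

## Task

The bamboo shelf from under the sink has to be checked for damp: take the hand-held moisture meter out of the steel caddy and take a reference reading on the pencilled cross, holding it there for about two seconds, then move it to the pencilled ring and finish the program while still holding the reading on the ring, meter in the gripper. For both readings hold the meter upright with its sprung foot flat on the slat, centred on the mark and lengthways along the slat, pressing lightly so that the foot is pushed about half-way in, not to its stop. Leave the caddy's brush, the drawer and everything else on the shelf as they are.

Things in the scene. Friction and masses are not known exactly. Their poses are not given: they have to be found in the camera images.
- meter: moisture meter: loose grey/black upright stick 170 mm tall, 145 g, standing foot down in an end compartment of the caddy. Origin: centre of the foot's underside with the foot fully out; z up the stick, x along the foot's long side (either way round will do), small display on the -y face. Handle 36 (x) by 26 mm (y), straight, z = 48 to 170 mm; collar 44 x 26 mm below. Grip at z about 145 mm
- foot (a joint): the meter's sprung foot sliding into the meter along its z: 0 = fully out, 0.012 = in to its stop (m). The spring needs 2.1 N to start and 0.35 N more per mm: 4.2 N at half-way (0.006). The meter's own weight does not push it in
- foot_face (a point): centre of the flat underside of the sensor foot (black block 50 mm along the meter's x, 26 mm along its y, 10 mm high); meter's axes. With the foot fully out it is the meter's origin; it moves up into the meter as the foot is pressed in
- shelf: the low bamboo slatted shelf, fixed on the bench, 326 mm deep (x) by 880 mm wide (y), top of the slats 70 mm above its origin (underside centre). Six slats run along its y, each 46 mm wide with 10 mm gaps, centred at x = -140, -84, -28, 28, 84, 140 mm; x points away from the robot
- mark_cross: reference mark: a pencilled plus sign 40 mm across, on the middle of one of the two slats nearest the robot. Origin at the centre of the mark on the slat's top face; same axes as the shelf (y along the slat)
- mark_ring: mark of the suspect spot: a pencilled circle 38 mm across, on the middle of the other of the two slats nearest the robot. Origin at the centre of the circle on the slat's top face; same axes as the shelf
- caddy: stainless steel caddy, fixed on the shelf, open on top, 74 mm (x) by 210 mm (y) by 100 mm high, three compartments in a row along y, each 68 x 66 mm, centred at y = -69, 0, 69 mm; walls 3 mm, inner floor 3 mm above its origin (underside centre). The meter stands in one end compartment and the brush in the other, 138 mm apart
- brush: wooden dish brush, loose, standing bristles down in the other end compartment, head 54 mm across, handle 19 mm thick, 190 mm tall; origin at its underside
- unit: small white plastic drawer unit, fixed on the shelf, 150 mm (x) by 200 mm (y) by 120 mm high; origin at underside centre; its drawer faces the robot (-x)
- drawer_pull (a point): front edge of the moulded pull of the unit's drawer, 98 mm above the unit's underside; the drawer may stand a little ajar
- pot_holder: black silicone pot holder, 160 mm square, 8 mm thick, loose, lying on top of the drawer unit; origin at underside centre
- vase: glass vase, loose, 84 mm across, 180 mm tall, near the front of one end of the shelf; origin at underside centre
- detergent: white detergent bottle, loose, 60 mm across, 190 mm tall, near the front of the other end of the shelf; origin at underside centre
- mug: white mug, loose, 80 mm across, 88 mm tall, in the middle of the back of the shelf; origin at underside centre
- spoon_rest: wooden spoon rest, loose, a round dish 86 mm across and 17 mm high with a flat tail, about 195 mm long in all, lying between the two marks; origin on its underside, 45 mm from the dish's centre towards the tail
Mind the look-alikes: they are no part of the job. What is meant by the meter is not pink or yellow, and is the larger of those in its own colour.

How it is judged:
By the outcome, as a careful person would: the job done as asked, in the order asked, and still so for the second after the job is handed in, while the arm keeps its last pose, push and grip.
It also fails if it takes over 59 s, if anything falls off the work surface, if the arm or the gripper's body presses on something with over 40 N, if the wrist force passes 120 N, or if a joint passes its speed limit or range.

## Robot

A 6-joint arm with a two-finger parallel gripper is mounted at the origin on the work surface. World frame = base frame: x ahead of the robot, y to its left, z up, the work surface at z = 0. Lengths are in m, angles in rad, forces in N, time in s.
With the tool pointing down it reaches from about 0.375 to 0.975 m from the base axis. Payload 3.8 kg.
Tool frame: the origin (TCP) lies midway between the tips of the shut fingers; the grasp point (between the pads) lies 19 mm behind it; z points along the fingers, y is the line along which they close (so a half turn about z gives the same grasp; the last joint's range is limited). The gripper opens to 85 mm and grips with 20 to 120 N. Pads are 22 mm wide; open, the fingers measure 114 mm over their backs; the gripper's body (76 mm by 85 mm) begins 54 mm behind the grasp point. The pads swing forward as they close: fully open they stand 13 mm farther back than shut.
Start: joints at [1.098, 0.264, 1.604, -0, 1.274, -0.037], TCP at [0.285, 0.612, 0.231] pointing down, gripper open.
Joint ranges: [-2.63, 2.63], [-0.94, 2.18], [0.31, 2.57], [-1.31, 4.45], [0, 2.66], [-2.55, 2.55]. Speed limits (rad/s): [2.57, 2.57, 3.14, 3.14, 3.14, 3.14].

## Interface

Orientations are given as a rotation vector (axis times angle).
In Python, from workcell import bot gives the robot as it stands.
- The arm moves only by the tool servo_tool, never from a script. Its argument "series" is a list of rows, each a list of 7 numbers: the shift along the world's x, y, z in units of 0.15 m (1.0 is 0.15 m), then the turn, a rotation vector about the world's x, y, z in units of 180 degrees (1.0 is 180 degrees), then the closure, from 0 (fully open) to 1 (shut). A call has 1 to 20 rows; each row is the pose to reach, as a shift and turn from the pose commanded when the call began, turning the shorter way round; what a row does not reach only later rows make up. A row lasts 1/10 s, in which the tool goes at most 50 mm and 8.59 degrees, less where a joint would pass 70% of its speed; a pose out of reach is approached as far as the arm can. A call with a number of a shift or a turn outside -1 to 1 is refused whole. A call with a gripper value outside its range is refused whole. The fingers move at their own pace and stop on an object; "newtons" is the grip in N (left out, the last holds). Time passes only in rows, so rows that repeat a pose let the fingers close. It gives the time, the measured TCP pose, the force, the opening and the grip force at its end, in the units of the state.
- bot.read_state(): the state, without advancing time (a new reading comes with each control period).
- bot.read_camera(name): name is "side" or "top"; returns the picture (480x640x3 uint8, red, green, blue); there is no depth.
- bot.camera_info(name): a dict with "vertical_fov" (degrees; the focal length in pixels is half the picture's height over the tangent of half this angle, whatever the lens; pixels are square), "cx", "cy" (the principal point, pixels), "R" (3x3) and "t" (3): a world point X has camera coordinates R X + t. Camera axes: x right, y down, z forward; pixel columns grow to the right and rows downward; lengths in m; the calibration is good to about 2 mm. A picture is of the moment at which its call begins. camera_info takes no time and is no camera call.
- bot.finish_job(): hands the job in; it is judged then, once.
Trained networks look in the newest picture that a camera, given by its name, has taken for a name from the list of things; names that differ only in an ending like _2 or _b are one class to them, and where a whole thing is asked for, a point or a joint stands for the part that bears it (a point fixed in the world has none). Each returns a list of dicts, best first, with "score" (0 to 1); they miss things now and then, are a little off and sometimes report something else, mostly with a low value. They report only what shows in the picture. A call takes as long as a camera call. They do not tell look-alikes from the thing itself.
- bot.recognise(target, camera): "box" ([left, top, right, bottom] as shares, 0 to 1, of the picture: columns of its width, rows of its height, round what is visible of it).
- bot.trace(target, camera): "mask" (480x640 bool, what is visible of it) and "box" ([left, top, right, bottom] as shares, 0 to 1, of the picture: columns of its width, rows of its height, round what is visible of it).
- bot.mark_of(target, camera): "at" ([row, column] as shares, 0 to 1, of the picture: columns of its width, rows of its height: a listed point, or the origin of a listed thing).
The state is a dict: "time": time; "q": joint angles; "joint_vel": joint speeds; "joint_torque": joint torques, N m; "tool_pos": TCP position; "tcp_rot": TCP orientation; "wrist_force": force on the tool from outside, world axes, zero at the start; "torque": the same for the moment, N m; "width": opening from 0.0 (shut) to 1.0 (fully open); "grip_force": force on a finger pad.
Only numpy, scipy, OpenCV 4.12 (cv2) and the standard library are available. Lean on these libraries where they do the work, as an engineer would, in place of code of your own. Each camera call takes 0.05 s, during which the arm holds its last target. There are 200 camera calls.

## Working session

There is one attempt and no reset: what is moved stays moved. The work goes in short steps, Python scripts to look and compute and a tool call to move; the robot and the scene stay as the last step left them, time stands still between calls to the robot, and variables do not carry over. Pictures are saved under pics/ and viewed, at most 10 in all, crops included, and the job is handed in when it is done.

Besides the shell and the picture viewer there is one more tool, called after "Request:" as name([rows], argument=value, ...), one row to a line, values as JSON. servo_tool: Moves the arm, as the interface text tells. Shifts and turns lie within -1 to 1; 1 stands for 0.15 m of shift or 180 degrees of turn. Its arguments: {"type":"object","properties":{"series":{"type":"array","items":{"type":"array","items":{"type":"number"}}},"newtons":{"type":"number"}},"required":["series"]}

```bash
mkdir -p pics; cat > h.py <<'E'
from workcell import bot
import numpy as np, cv2
def cam(n):
    i=bot.camera_info(n); f=240/np.tan(np.radians(i["vertical_fov"])/2)
    return f,i["cx"],i["cy"],np.array(i["R"]),np.array(i["t"])
def proj(n,X):
    f,cx,cy,R,t=cam(n); c=R@np.array(X,float)+t; return np.array([cx+f*c[0]/c[2],cy+f*c[1]/c[2]])
def atz(n,u,v,z):
    f,cx,cy,R,t=cam(n); o=-R.T@t; d=R.T@np.array([(u-cx)/f,(v-cy)/f,1]); return o+d*(z-o[2])/d[2]
def snap(n,name):
    p=bot.read_camera(n); cv2.imwrite(f"pics/{name}.png",p[:,:,::-1]); return p
E
python3 - <<'E'
from h import *
for n in("side","top"):
    snap(n,n+"0"); i=bot.camera_info(n); print(n,i, -np.array(i["R"]).T@np.array(i["t"]))
    for t in["meter","mark_cross","mark_ring","caddy","brush","shelf"]:
        for r in bot.mark_of(t,n)[:4]: print(n,t,round(r["score"],2),np.round([r["at"][1]*640,r["at"][0]*480],1))
s=bot.read_state(); print(s)
E
```

```text
side {'vertical_fov': 54.88665698554672, 'cx': 314.2737609650689, 'cy': 242.75719808761835, 'R': array([[ 0.95381925, -0.30021938,  0.00985656],
       [-0.22577173, -0.73816497, -0.63571975],
       [ 0.19813116,  0.6041364 , -0.77185701]]), 't': array([-0.47641962,  0.18706671,  0.99770208])} [ 0.29897671 -0.60769246  0.89370121]
side meter 0.87 [259.4 420.3]
side meter 0.76 [261.  334.4]
side meter 0.74 [424.6 351.6]
side mark_cross 0.47 [304.1 217.5]
side mark_cross 0.23 [365.  166.8]
side mark_ring 0.59 [313.4 320.7]
side mark_ring 0.46 [360.  195.9]
side mark_ring 0.33 [306.8 215.6]
side caddy 0.88 [407.7 321. ]
side brush 0.58 [393.  295.5]
side shelf 0.78 [354.3 271.6]
top {'vertical_fov': 52.303174205558406, 'cx': 308.41972866717066, 'cy': 237.0497805040132, 'R': array([[ 2.76328540e-03, -9.99870464e-01, -1.58562419e-02],
       [-9.85191057e-01, -3.65101117e-06, -1.71460144e-01],
       [ 1.71437876e-01,  1.60952211e-02, -9.85063449e-01]]), 't': array([0.01888615, 0.50664845, 1.16743832])} [2.98950192e-01 9.53726929e-05 1.23717030e+00]
top meter 0.87 [437.  320.9]
top meter
[... 298 characters left out ...]

top shelf 0.6 [323.8 206.3]
{'time': 0.7, 'q': array([ 1.09807542e+00,  2.63845322e-01,  1.60393033e+00, -5.98994434e-06,
        1.27371307e+00, -3.69099673e-02]), 'joint_vel': array([-0.00027136, -0.0003018 , -0.00051686,  0.0002232 , -0.00018622,
        0.00045806]), 'joint_torque': array([ 4.12023555e-04, -5.14851522e+01, -3.67611694e+01, -8.77789216e-05,
        6.66538053e-04, -9.95944767e-07]), 'tool_pos': array([0.28497029, 0.61192614, 0.23135429]), 'tcp_rot': array([6.79155966e-01, 3.06727112e+00, 1.55701854e-04]), 'wrist_force': array([ 0.06914883,  0.20858489, -0.54534505]), 'torque': array([ 0.01307706, -0.01102419,  0.06460037]), 'grip_force': 0.0, 'width': 0.9991476924636616}
```

```bash
ls pics
```

```text
side0.png
top0.png
```

View pics/side0.png

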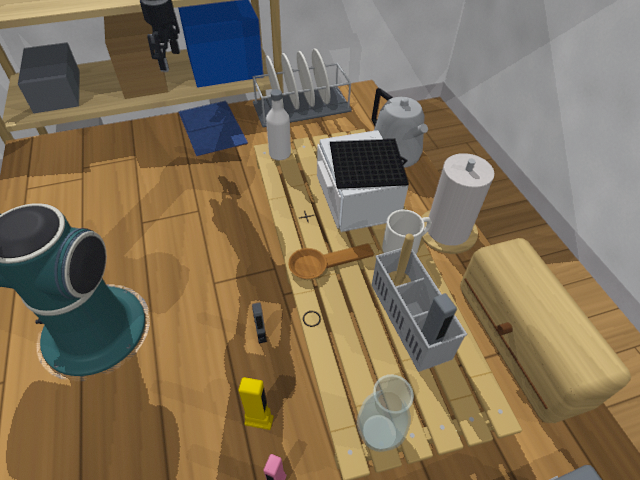

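View pics/top0.png

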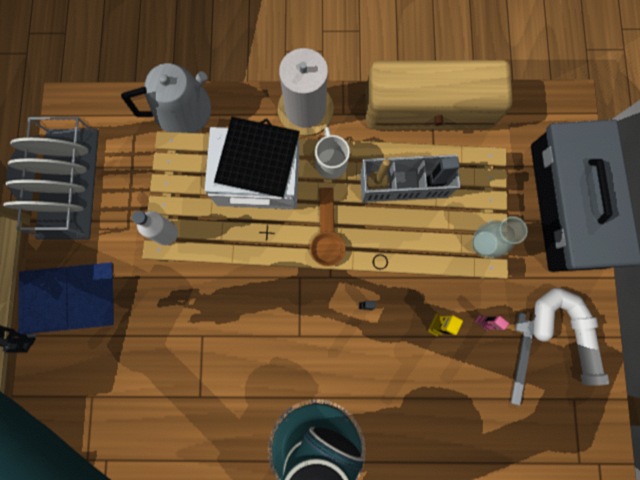

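Side view: the cross is at (306,216) and the ring at (312,319). Things that could be taken for the meter:
- Grey stick in the caddy: side (438,318), top (442,170).
- Small grey stick on the bench: side (260,322), top (367,305).
- Yellow: side (255,402).
- Pink: side (274,468).

I choose the grey stick in the caddy, because it is the larger grey one. Next is a close crop to check it, plus measurements.

```bash
python3 - <<'E'
from h import *
s=cv2.imread("pics/side0.png");t=cv2.imread("pics/top0.png")
a=cv2.resize(s[230:380,350:490],None,fx=4,fy=4,interpolation=cv2.INTER_CUBIC)[:600]
b=cv2.resize(t[140:215,350:470][:,65:],None,fx=4.3,fy=4.3,interpolation=cv2.INTER_CUBIC)
o=np.zeros((600,800,3),np.uint8);o[:a.shape[0],:560]=a;o[:b.shape[0],562:562+b.shape[1]]=b[:, :238]
cv2.imwrite("pics/crop0.png",o)
from scipy.optimize import least_squares
def tri(us,ut):
    return least_squares(lambda X:np.r_[proj("side",X)-us,proj("top",X)-ut],[.5,0,.1])
for nm,us,ut in[("cross",(306.5,216.5),(267,233)),("ring",(312.5,319),(380.5,262)),]:
    r=tri(us,ut);print(nm,r.x.round(4),np.round(r.fun,1),atz("side",*us,.07).round(4),atz("top",*ut,.07).round(4))
for n,pts in(("side",[(342,478),(519,431),(255,147)]),("top",[(142,258),(507,277),(507,150),(155,133)])):
    for p in pts: print(n,p,atz(n,*p,.07).round(4))
E
```

```text
cross [0.5142 0.1195 0.0716] [-1.   0.3  0.1 -1. ] [0.5171 0.1211 0.07  ] [0.5121 0.1199 0.07  ]
ring [ 0.4443 -0.154   0.071 ] [-1.   0.3  0.1 -1.3] [ 0.4467 -0.1534  0.07  ] [ 0.4414 -0.1538  0.07  ]
side (342, 478) [ 0.4046 -0.4494  0.07  ]
side (519, 431) [ 0.7233 -0.4709  0.07  ]
side (255, 147) [0.4564 0.414  0.07  ]
top (142, 258) [0.4506 0.4217 0.07  ]
top (507, 277) [ 0.4058 -0.4527  0.07  ]
top (507, 150) [ 0.7216 -0.4737  0.07  ]
top (155, 133) [0.7694 0.4082 0.07  ]
```

View pics/crop0.png

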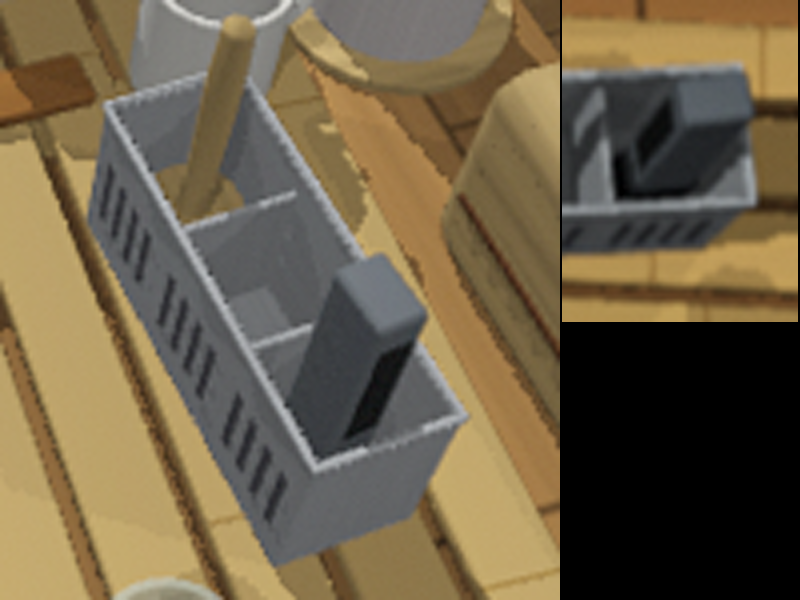

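The crop shows the larger grey stick with a black panel, standing upright in the -y end compartment. The brush is in the +y end. I'll measure the meter's top face and the caddy rim.

```bash
python3 - <<'E'
from h import *
def pr(nm,n,P,z):
    Q=np.array([atz(n,*p,z)[:2] for p in P]); c=Q.mean(0); e=np.roll(Q,-1,0)-Q
    print(nm,n,Q.round(4).tolist(),"c",c.round(4),"len",np.linalg.norm(e,axis=1).round(4),"ang",np.degrees(np.arctan2(e[:,1],e[:,0])).round(1))
pr("meter","side",[(435.5,297.5),(443.7,293.2),(456.7,308.2),(447,313.7)],.243)
pr("meter","top",[(442.4,157.4),(457.6,155.8),(459.2,166),(444.8,168.4)],.243)
pr("caddy","side",[(376.7,255.7),(411.2,248.7),(466.2,333.7),(429,346.7)],.17)
t=cv2.imread("pics/top0.png"); s=cv2.imread("pics/side0.png")
def up(im,x0,x1,y0,y1,k): return cv2.resize(im[y0:y1,x0:x1],None,fx=k,fy=k,interpolation=cv2.INTER_CUBIC)
a=up(t,355,465,145,210,7); cv2.imwrite("pics/crop1.png",a[:600,:800]); print(a.shape)
for n in("side","top"):
    bot.read_camera(n)
    for r in bot.trace("meter",n)[:4]:
        print(n,round(r["score"],2),np.multiply(r["box"],[640,480,640,480]).round(1),r["mask"].sum())
        b=np.array(r["box"])*[640,480,640,480]
        if b[1]<300 and b[0]>400: np.save(f"m_{n}.npy",r["mask"])
E
```

```text
meter side [[0.6238, -0.2703], [0.6409, -0.2666], [0.6476, -0.2993], [0.6274, -0.3039]] c [ 0.6349 -0.285 ] len [0.0175 0.0333 0.0207 0.0338] ang [  12.   -78.4 -167.1   96.1]
meter top [[0.643, -0.2667], [0.6465, -0.2988], [0.624, -0.3011], [0.6188, -0.2706]] c [ 0.6331 -0.2843] len [0.0324 0.0226 0.0309 0.0245] ang [ -83.9 -174.3   99.7    9.3]
caddy side [[0.5933, -0.1093], [0.6667, -0.1131], [0.6773, -0.316], [0.6037, -0.3193]] c [ 0.6353 -0.2144] len [0.0734 0.2032 0.0738 0.2103] ang [  -3.   -87.  -177.5   92.8]
(455, 770, 3)
side 0.92 [254.5 306.  265.3 343.1] 354
side 0.84 [239.9 376.5 275.8 430.1] 1283
side 0.76 [267.1 453.2 285.9 480. ] 440
side 0.73 [424.6 295.6 457.2 343.6] 1078
top 0.77 [430.5 312.8 459.5 334.4] 560
top 0.64 [473.1 218.6 528.5 258.8] 1661
top 0.62 [427.7 155.2 460.4 186.4] 629
top 0.59 [473.8 313.  506.4 332.2] 361
```

View pics/crop1.png

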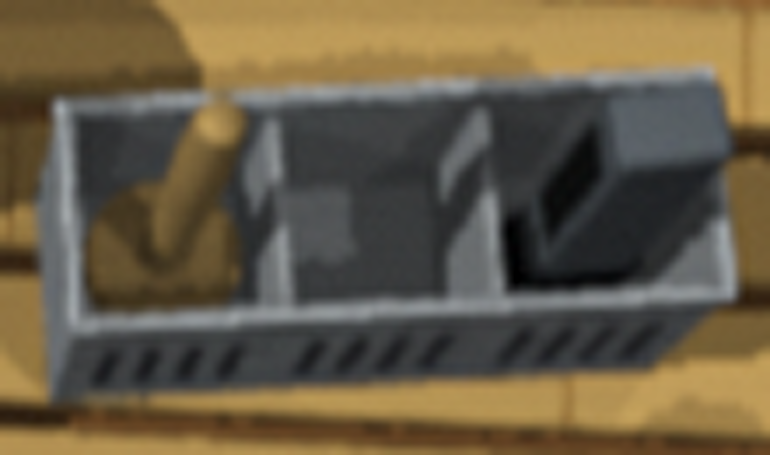

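Request:
servo_tool([
  [0,0,0.4,0,0,0,0],
  [0.2,-0.3,0.8,0,0,-0.1,0],
  [0.4,-1,1,0,0,-0.31,0],
  [0.4,-1,1,0,0,-0.31,0],
  [0.4,-1,1,0,0,-0.31,0],
  [0.4,-1,1,0,0,-0.31,0],
  [0.4,-1,1,0,0,-0.31,0],
  [0.4,-1,1,0,0,-0.31,0],
])

```text
time: 1.7
tool_pos: [0.3453, 0.4614, 0.382]
tcp_rot: [-2.042, -2.387, -0.002]
wrist_force: [0.1, 0.4, 0.5]
width: 0.998
grip_force: 0.0
```

Request:
servo_tool([
  [0.4,-1,0,0,0,0,0],
  [0.4,-1,0,0,0,0,0],
  [0.4,-1,0,0,0,0,0],
  [0.4,-1,0,0,0,0,0],
])

```text
time: 2.1
tool_pos: [0.4062, 0.3082, 0.3818]
tcp_rot: [2.039, 2.388, -0.0]
wrist_force: [0.3, -0.0, 0.5]
width: 1.0
grip_force: 0.0
```

Request:
servo_tool([
  [0.4,-1,0,0,0,0,0],
  [0.4,-1,0,0,0,0,0],
  [0.4,-1,0,0,0,0,0],
  [0.4,-1,0,0,0,0,0],
])

```text
time: 2.5
tool_pos: [0.4662, 0.1584, 0.3815]
tcp_rot: [2.04, 2.387, -0.001]
wrist_force: [0.2, -0.1, 0.3]
width: 0.999
grip_force: 0.0
```

Request:
servo_tool([
  [0.4,-1,0,0,0,0,0],
  [0.4,-1,0,0,0,0,0],
  [0.4,-1,0,0,0,0,0],
  [0.4,-1,0,0,0,0,0],
])

```text
time: 2.9
tool_pos: [0.5262, 0.0088, 0.381]
tcp_rot: [2.04, 2.388, -0.001]
wrist_force: [0.5, 0.6, -0.5]
width: 0.996
grip_force: 0.0
```

Request:
servo_tool([
  [0.4,-1,0,0,0,0,0],
  [0.4,-1,0,0,0,0,0],
  [0.4,-1,0,0,0,0,0],
  [0.4,-1,0,0,0,0,0],
])

```text
time: 3.3
tool_pos: [0.5863, -0.1408, 0.3803]
tcp_rot: [-2.039, -2.39, 0.001]
wrist_force: [-0.1, 0.6, -0.2]
width: 1.0
grip_force: 0.0
```

Request:
servo_tool([
  [0.318,-0.959,0,0,0,0,0],
  [0.318,-0.959,0,0,0,0,0],
  [0.318,-0.959,0,0,0,0,0],
  [0.318,-0.959,0,0,0,0,0],
  [0.318,-0.959,-0.5,0,0,0,0],
  [0.318,-0.959,-0.6,0,0,0,0],
  [0.318,-0.959,-0.6,0,0,0,0],
])

```text
time: 4.0
tool_pos: [0.6293, -0.2779, 0.2828]
tcp_rot: [-2.025, -2.383, 0.004]
wrist_force: [-0.5, 1.2, -1.2]
width: 0.999
grip_force: 0.0
```

```bash
python3 - <<'E'
from h import *
s=snap("side","s1");t=snap("top","t1")
a=cv2.resize(s[200:380,360:510],None,fx=3.3,fy=3.3,interpolation=cv2.INTER_CUBIC);b=cv2.resize(t[100:220,380:490],None,fx=2.7,fy=2.7,interpolation=cv2.INTER_CUBIC)
o=np.zeros((600,800,3),np.uint8);o[:a.shape[0],:a.shape[1]]=a;o[:b.shape[0],500:500+b.shape[1]]=b
cv2.imwrite("pics/c2.png",o[:,:,::-1])
st=bot.read_state();print(st["tool_pos"],st["time"])
for z in(.19,.17): print("unit", [atz("top",*p,z).round(3).tolist() for p in((207,195),(298,205),(230,205),(268,205))])
E
```

```text
[ 0.63262417 -0.27993522  0.29090247] 4.1
unit [[0.576, 0.242, 0.19], [0.553, 0.04, 0.19], [0.553, 0.19, 0.19], [0.553, 0.106, 0.19]]
unit [[0.581, 0.247, 0.17], [0.558, 0.041, 0.17], [0.558, 0.194, 0.17], [0.558, 0.108, 0.17]]
```

View pics/c2.png

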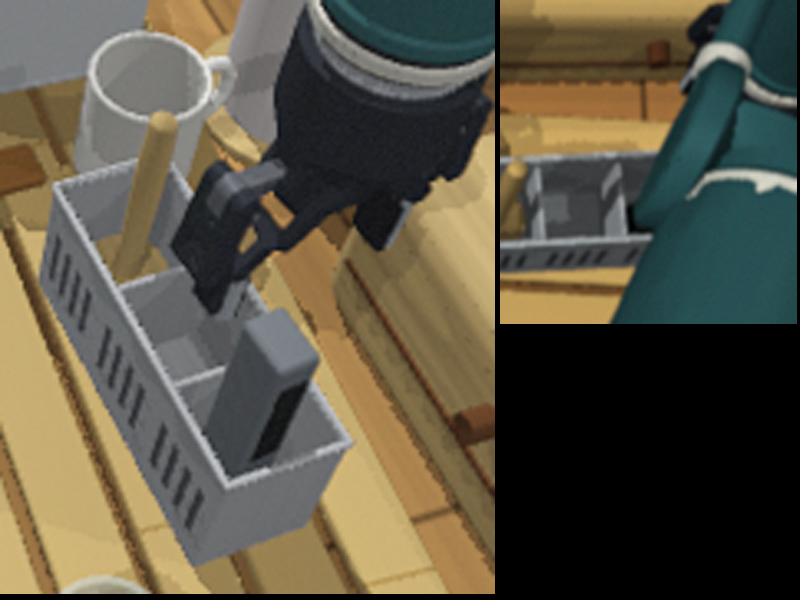

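The open gripper is above the meter with the fingers on either side in ±x. The meter top is at about (420,310) in the full image. Going down and closing.

Request:
servo_tool([
  [0,0,-0.3,0,0,0,0],
  [0,0,-0.5,0,0,0,0],
  [0,0,-0.607,0,0,0,0],
  [0,0,-0.607,0,0,0,0],
  [0,0,-0.607,0,0,0,0],
  [0,0,-0.607,0,0,0,0],
])

```text
time: 4.7
tool_pos: [0.6345, -0.2826, 0.2038]
tcp_rot: [2.032, 2.389, 0.002]
wrist_force: [-0.1, 0.7, 0.3]
width: 1.001
grip_force: 0.0
```

Request:
servo_tool([
  [0,-0.013,-0.02,0,0,0,0],
  [0,-0.013,-0.02,0,0,0,0.3],
  [0,-0.013,-0.02,0,0,0,0.5],
  [0,-0.013,-0.02,0,0,0,0.6],
  [0,-0.013,-0.02,0,0,0,0.7],
  [0,-0.013,-0.02,0,0,0,0.8],
  [0,-0.013,-0.02,0,0,0,1],
  [0,-0.013,-0.02,0,0,0,1],
  [0,-0.013,-0.02,0,0,0,1],
  [0,-0.013,-0.02,0,0,0,1],
], newtons=50)

```text
time: 5.7
tool_pos: [0.6326, -0.2839, 0.1973]
tcp_rot: [2.035, 2.393, -0.0]
wrist_force: [0.1, -0.1, 0.4]
width: 0.295
grip_force: 53.0
```

```bash
python3 - <<'E'
from h import *
s=bot.read_state()
for k in("time","tool_pos","tcp_rot","wrist_force","torque","width","grip_force"):print(k,s[k])
from scipy.spatial.transform import Rotation as R
print(R.from_rotvec(s["tcp_rot"]).as_matrix().round(4))
E
```

```text
time 5.7
tool_pos [ 0.63262788 -0.28389949  0.19726739]
tcp_rot [ 2.03544323e+00  2.39299178e+00 -9.99164524e-05]
wrist_force [ 0.12332924 -0.05445247  0.39565986]
torque [-0.03789435  0.02695499 -0.03498551]
width 0.2948161051105314
grip_force 52.98688888549805
[[-1.604e-01  9.870e-01 -0.000e+00]
 [ 9.870e-01  1.604e-01 -1.000e-04]
 [-1.000e-04 -0.000e+00 -1.000e+00]]
```

Request:
servo_tool([
  [0,0,0.1,0,0,0,1],
  [0,0,0.3,0,0,0,1],
  [0,0,0.5,0,0,0,1],
  [0,0,0.7,0,0,0,1],
  [0,0,0.9,0,0,0,1],
  [0,0,1,0,0,0,1],
  [0,0,1,0,0,0,1],
])

```text
time: 6.4
tool_pos: [0.6338, -0.2844, 0.3513]
tcp_rot: [2.032, 2.388, 0.002]
wrist_force: [-0.6, 0.5, -1.2]
width: 0.301
grip_force: 52.9
```

Request:
servo_tool([
  [-0.2,0,0,0,0,0,1],
  [-0.4,0,0,0,0,-0.02,1],
  [-0.6,0,0,0,0,-0.03,1],
  [-0.787,0.1,0,0,0,-0.05,1],
  [-0.787,0.4,0,0,0,-0.068,1],
  [-0.787,0.7,0,0,0,-0.068,1],
  [-0.787,0.7,0,0,0,-0.068,1],
])

```text
time: 7.1
tool_pos: [0.5133, -0.1742, 0.3453]
tcp_rot: [-2.271, -2.163, -0.001]
wrist_force: [1.1, -1.0, -2.1]
width: 0.299
grip_force: 52.3
```

Request:
servo_tool([
  [0,0.3,0,0,0,0,1],
  [0,0.6,0,0,0,0,1],
  [0,0.9,0,0,0,0,1],
  [0,1,0,0,0,0,1],
])

```text
time: 7.5
tool_pos: [0.5136, -0.0256, 0.3453]
tcp_rot: [-2.273, -2.163, 0.001]
wrist_force: [0.1, 0.0, -1.1]
width: 0.296
grip_force: 52.3
```

Request:
servo_tool([
  [0,0.3,0,0,0,0,1],
  [0,0.6,0,0,0,0,1],
  [0,0.9,0,0,0,0,1],
  [0,0.98,0,0,0,0,1],
  [0,0.98,0,0,0,0,1],
  [0,0.98,0,0,0,0,1],
  [0,0.98,0,0,0,0,1],
  [0,0.98,0,0,0,0,1],
])

```text
time: 8.3
tool_pos: [0.5148, 0.1166, 0.3471]
tcp_rot: [2.281, 2.16, -0.001]
wrist_force: [-0.0, 0.5, -1.8]
width: 0.296
grip_force: 52.3
```

```bash
python3 - <<'E'
from h import *
s=snap("side","s3");t=snap("top","t3")
a=cv2.resize(s[80:260,240:400],None,fx=3.3,fy=3.3,interpolation=cv2.INTER_CUBIC);b=cv2.resize(t[170:270,215:315],None,fx=2.6,fy=2.6,interpolation=cv2.INTER_CUBIC)
o=np.zeros((600,800,3),np.uint8);o[:a.shape[0],:a.shape[1]]=a;o[:b.shape[0],535:535+b.shape[1]]=b
cv2.imwrite("pics/c3.png",o[:,:,::-1])
p=bot.read_state()["tool_pos"]; yaw=np.radians(87); fz=p[2]-.1243
for dx,dy in((1,1),(1,-1),(-1,-1),(-1,1)):
  for z in(0,.01):
    X=np.array([p[0]+dx*.025*np.cos(yaw)-dy*.013*np.sin(yaw),p[1]+dx*.025*np.sin(yaw)+dy*.013*np.cos(yaw),fz+z])
    u=proj("side",X);print(dx,dy,z,((u-[240,80])*3.3).round(0))
for n in("side","top"):
  for r in bot.trace("meter",n)[:5]: print(n,round(r["score"],2),np.multiply(r["box"],[640,480,640,480]).round(1))
E
```

```text
1 1 0 [189. 275.]
1 1 0.01 [189. 264.]
1 -1 0 [227. 269.]
1 -1 0.01 [227. 258.]
-1 -1 0 [246. 319.]
-1 -1 0.01 [246. 307.]
-1 1 0 [207. 325.]
-1 1 0.01 [207. 314.]
side 0.77 [252.2 302.4 265.3 343. ]
side 0.73 [238.  377.  275.4 428.5]
side 0.65 [299.3  98.9 315.8 177.4]
side 0.63 [264.6 455.  287.3 480. ]
side 0.19 [290.2 244.8 374.3 277.6]
top 0.89 [471.5 314.3 506.4 332.8]
top 0.59 [429.9 314.6 460.2 333.7]
top 0.52 [357.7 295.4 374.4 313.5]
```

View pics/c3.png

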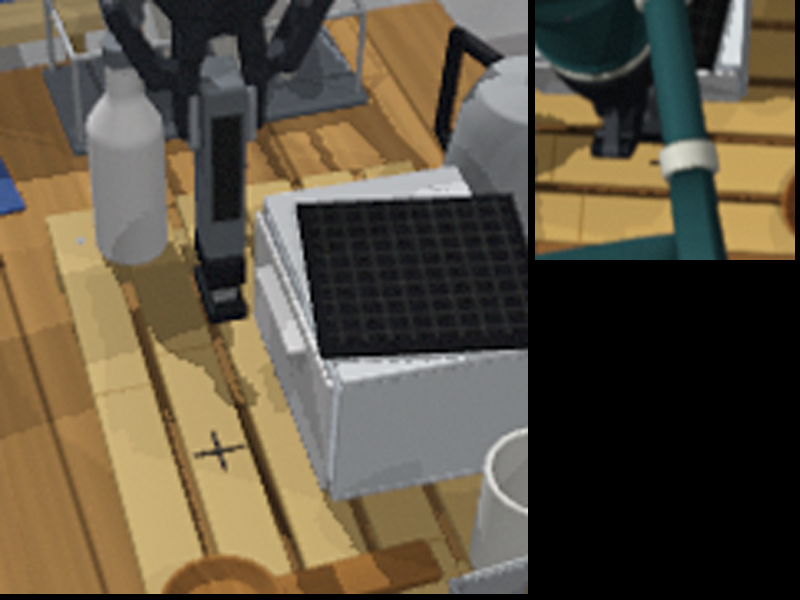

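The meter hangs upright in the grip. The foot's near bottom corners are at crop (207,322) and (245,318), within about 1 px of the prediction, and the cross is at side (306,217). Now lowering to about 5 mm above the slat.

Request:
servo_tool([
  [0,0.027,-0.25,0,0,0,1],
  [0,0.027,-0.5,0,0,0,1],
  [0,0.027,-0.75,0,0,0,1],
  [0,0.027,-0.9,0,0,0,1],
  [0,0.027,-0.985,0,0,0,1],
  [0,0.027,-0.985,0,0,0,1],
  [0,0.027,-0.985,0,0,0,1],
  [0,0.027,-0.985,0,0,0,1],
  [0,0.027,-0.985,0,0,0,1],
])

```text
time: 9.4
tool_pos: [0.5159, 0.1224, 0.2014]
tcp_rot: [2.278, 2.161, 0.004]
wrist_force: [-0.4, -0.2, -1.9]
width: 0.296
grip_force: 52.2
```

```bash
cat > chk.py <<'E'
from h import *
import sys
from scipy.spatial.transform import Rotation as R
def chk(name,mark,x0,y0):
    s=snap("side",name+"f"); st=bot.read_state(); p=st["tool_pos"]; M=R.from_rotvec(st["tcp_rot"]).as_matrix()
    print(st["time"],p.round(4),st["wrist_force"].round(2),"tool y ang",np.degrees(np.arctan2(M[1,1],M[0,1])).round(2),"tilt",M[:2,2].round(4),"foot z",round(p[2]-.1243,4))
    k=8; a=cv2.resize(s[y0:y0+70,x0:x0+90],None,fx=k,fy=k,interpolation=cv2.INTER_CUBIC)[:,:,::-1].copy()
    fz=max(p[2]-.1243,.07); yw=M[:2,1]; ax=np.array([-yw[1],yw[0]])
    P=[]
    for z in(fz,fz+.01):
        P.append([((proj("side",np.r_[p[:2]+i*.025*ax+j*.013*yw,z])-[x0,y0]+.5)*k).astype(int) for i,j in((1,1),(1,-1),(-1,-1),(-1,1))])
    for q in P: cv2.polylines(a,[np.array(q)],True,(0,0,255),1)
    m=((np.array(mark)-[x0,y0]+.5)*k).astype(int); cv2.drawMarker(a,tuple(int(v) for v in m),(0,255,0),0,20,1)
    cv2.imwrite(f"pics/{name}.png",a)
E
python3 -c "
from chk import *
chk('k1',(306.4,216.7),265,170)"
```

```text
9.45 [0.5156 0.1224 0.2011] [-0.04  0.28 -1.22] tool y ang -3.01 tilt [0.0028 0.0005] foot z 0.0768
```

View pics/k1.png

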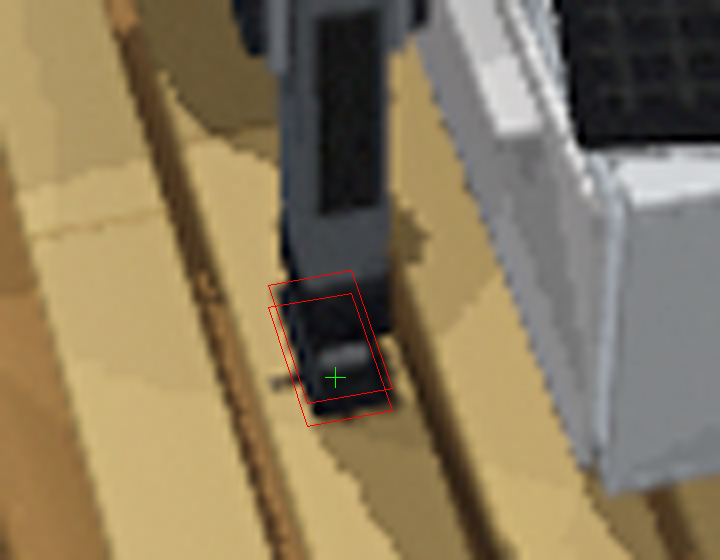

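The foot sits about 3–4 mm too far in +y relative to the cross: bottom edge at (315,418)–(395,403), mark at (335,377). I'll correct that and lower until contact.

Request:
servo_tool([
  [-0.003,-0.023,0,0,0,0,1],
  [-0.003,-0.023,0,0,0,0,1],
  [-0.003,-0.023,0,0,0,0,1],
  [-0.003,-0.023,-0.02,0,0,0,1],
  [-0.003,-0.023,-0.04,0,0,0,1],
  [-0.003,-0.023,-0.055,0,0,0,1],
  [-0.003,-0.023,-0.055,0,0,0,1],
  [-0.003,-0.023,-0.055,0,0,0,1],
])

```text
time: 10.25
tool_pos: [0.5143, 0.1188, 0.1916]
tcp_rot: [2.279, 2.162, 0.0]
wrist_force: [-0.3, 0.6, 1.8]
width: 0.296
grip_force: 52.7
```

```bash
python3 -c "
from chk import *
chk('k2',(306.4,216.7),265,170)"
```

```text
10.3 [0.5143 0.1188 0.1916] [-1.53 -0.22  2.03] tool y ang -3.0 tilt [0.0004 0.0001] foot z 0.0673
```

View pics/k2.png

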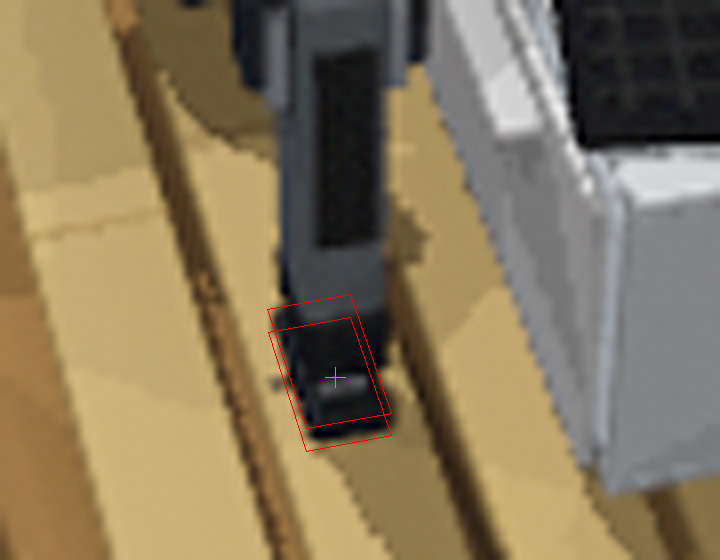

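Contact, with the foot about 3 mm in by both height and force, and centred within about 2 mm. Pressing to half-way and holding.

Request:
servo_tool([
  [0,0,-0.01,0,0,0,1],
  [0,0,-0.021,0,0,0,1],
  [0,0,-0.021,0,0,0,1],
  [0,0,-0.021,0,0,0,1],
  [0,0,-0.021,0,0,0,1],
  [0,0,-0.021,0,0,0,1],
])

```text
time: 10.9
tool_pos: [0.5143, 0.1188, 0.1883]
tcp_rot: [2.279, 2.162, 0.001]
wrist_force: [-0.1, 0.0, 2.6]
width: 0.297
grip_force: 52.9
```

```bash
python3 -c "
from h import *
s=bot.read_state();print(s['tool_pos'],s['wrist_force'],s['tcp_rot'])
f=[]
for i in range(4):
    bot.read_camera('side');f.append(bot.read_state()['wrist_force'])
print(np.mean(f,0),s['time'])"
```

```text
[0.51428765 0.11875716 0.18825326] [-0.14397906  0.03077247  2.59308448] [2.27889111e+00 2.16221583e+00 5.72034093e-04]
[0.28492234 0.07481603 2.66631937] 10.9
```

Request:
servo_tool([
  [0,0,0,0,0,0,1],
  [0,0,0,0,0,0,1],
  [0,0,0,0,0,0,1],
  [0,0,0,0,0,0,1],
  [0,0,0,0,0,0,1],
  [0,0,0,0,0,0,1],
  [0,0,0,0,0,0,1],
  [0,0,0,0,0,0,1],
  [0,0,0,0,0,0,1],
  [0,0,0,0,0,0,1],
  [0,0,0,0,0,0,1],
  [0,0,0,0,0,0,1],
  [0,0,0,0,0,0,1],
  [0,0,0,0,0,0,1],
  [0,0,0,0,0,0,1],
  [0,0,0,0,0,0,1],
  [0,0,0,0,0,0,1],
])

```text
time: 12.8
tool_pos: [0.5142, 0.1187, 0.1881]
tcp_rot: [2.279, 2.162, 0.0]
wrist_force: [0.4, 1.3, 2.8]
width: 0.3
grip_force: 52.8
```

Request:
servo_tool([
  [0,0,0.15,0,0,0,1],
  [0,0,0.35,0,0,0,1],
  [0,0,0.533,0,0,0,1],
  [0,0,0.533,0,0,0,1],
  [-0.1,-0.25,0.533,0,0,0,1],
  [-0.2,-0.5,0.533,0,0,0,1],
  [-0.3,-0.75,0.533,0,0,0,1],
  [-0.4,-1,0.533,0,0,0,1],
])

```text
time: 13.6
tool_pos: [0.4517, -0.0323, 0.2652]
tcp_rot: [-2.276, -2.161, 0.005]
wrist_force: [0.2, 0.1, -2.2]
width: 0.298
grip_force: 52.3
```

Request:
servo_tool([
  [-0.02,-0.25,0,0,0,0,1],
  [-0.04,-0.5,0,0,0,0,1],
  [-0.067,-0.75,0,0,0,0,1],
  [-0.067,-0.837,0,0,0,0,1],
  [-0.067,-0.837,0,0,0,0,1],
  [-0.067,-0.837,-0.2,0,0,0,1],
  [-0.067,-0.837,-0.4,0,0,0,1],
  [-0.067,-0.837,-0.45,0,0,0,1],
  [-0.067,-0.837,-0.45,0,0,0,1],
  [-0.067,-0.837,-0.45,0,0,0,1],
  [-0.067,-0.837,-0.45,0,0,0,1],
])

```text
time: 14.7
tool_pos: [0.4453, -0.1569, 0.2023]
tcp_rot: [2.277, 2.161, 0.002]
wrist_force: [0.2, 0.2, -1.1]
width: 0.299
grip_force: 52.2
```

```bash
python3 -c "
from chk import *
chk('k3',(312.2,318.8),268,270)"
```

```text
14.75 [ 0.4453 -0.157   0.2023] [ 0.14 -0.35 -2.02] tool y ang -2.99 tilt [ 0.0028 -0.001 ] foot z 0.078
```

View pics/k3.png

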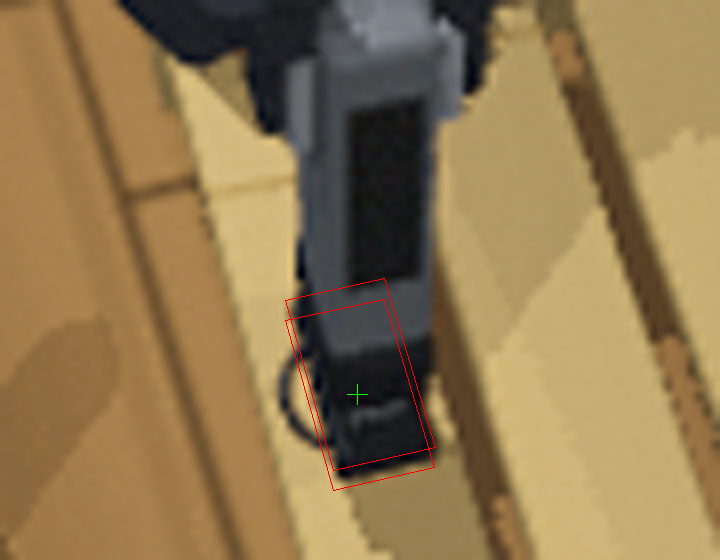

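The foot (near edge (340,477)–(437,455)) is about 1.5 mm off the ring centre (357,394) in +x and −y. Making a small shift, then pressing.

Request:
servo_tool([
  [-0.01,0.009,0,0,0,0,1],
  [-0.01,0.009,0,0,0,0,1],
  [-0.01,0.009,-0.03,0,0,0,1],
  [-0.01,0.009,-0.05,0,0,0,1],
  [-0.01,0.009,-0.07,0,0,0,1],
  [-0.01,0.009,-0.08,0,0,0,1],
  [-0.01,0.009,-0.08,0,0,0,1],
  [-0.01,0.009,-0.08,0,0,0,1],
  [-0.01,0.009,-0.08,0,0,0,1],
])

```text
time: 15.65
tool_pos: [0.4428, -0.1556, 0.1889]
tcp_rot: [2.279, 2.162, 0.0]
wrist_force: [-1.0, 1.5, 3.2]
width: 0.301
grip_force: 52.8
```

```bash
python3 -c "
from chk import *
chk('k4',(312.2,318.8),268,270)
f=[]
for i in range(4):
    bot.read_camera('side');f.append(bot.read_state()['wrist_force'])
print(np.mean(f,0),bot.read_state()['tool_pos'])"
```

```text
15.7 [ 0.4428 -0.1556  0.1888] [-0.26  0.31  3.52] tool y ang -3.01 tilt [ 0.0005 -0.0001] foot z 0.0645
[-0.14184844  0.75911361  3.27299241] [ 0.44278868 -0.15555209  0.18870019]
```

View pics/k4.png

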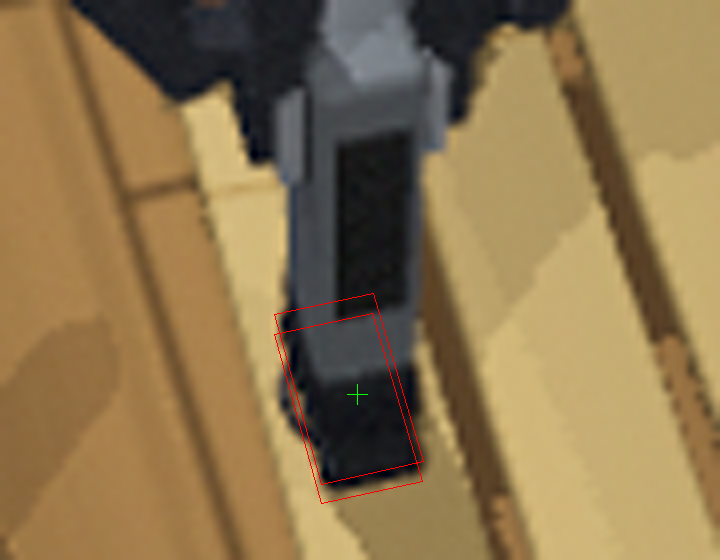

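Request:
servo_tool([
  [0,0,0,0,0,0,1],
  [0,0,0,0,0,0,1],
  [0,0,0,0,0,0,1],
  [0,0,0,0,0,0,1],
  [0,0,0,0,0,0,1],
  [0,0,0,0,0,0,1],
  [0,0,0,0,0,0,1],
  [0,0,0,0,0,0,1],
  [0,0,0,0,0,0,1],
  [0,0,0,0,0,0,1],
  [0,0,0,0,0,0,1],
  [0,0,0,0,0,0,1],
  [0,0,0,0,0,0,1],
  [0,0,0,0,0,0,1],
  [0,0,0,0,0,0,1],
])

```text
time: 17.4
tool_pos: [0.4427, -0.1555, 0.1886]
tcp_rot: [2.279, 2.162, 0.0]
wrist_force: [2.0, -0.5, 2.8]
width: 0.299
grip_force: 52.8
```

```bash
python3 -c "
from h import *
s=bot.read_state();print(s['tool_pos'],s['wrist_force'],s['time'])
print(bot.finish_job())"
```

```text
[ 0.44271308 -0.15554817  0.18860096] [ 2.04249528 -0.48406222  2.7799462 ] 17.4
the job is handed in; nothing more can be done
None
```

The job is handed in at 17.4 s: I held the meter on the cross for about 2.3 s, then on the ring, still gripped and pressing there, each about 2 mm off centre with the foot roughly half-way in (5.5–7.5 mm on the ring).

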